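# Hold test tweezers at the lug marks' gap for a reading

### The job

Take a meter reading across the two copper lugs on the socket test box: pick up the sprung test tweezers from the mat, squeeze them until their tips stand as far apart as the punch marks on the two lugs, and rest one tip lightly on each mark. Keep that gap and contact steady for at least two seconds, and finish while still holding the squeezed tweezers on the marks: do not let go or put them down. Leave everything else on the bench where it is.

Things in the scene. Friction and masses are not known exactly. Their poses are not given: they have to be found in the camera images.
- tweezers: Sprung test tweezers, grey plastic with brass prongs, 179 mm long, 18 mm high, 100 g, lying flat, arms side by side (they open sideways). Origin: underside, midway between the ribbed finger grips, where to squeeze; +x to the tips, +y left, z up. Heel (meter body, 30 mm wide) at x -97 to -57, arms (8 mm thick, 18 mm high) on to x +35, then thin prongs to the tips at x +80 mm.
- grip (a point): Point at the middle of the tweezers between the ribbed finger grips, 9 mm above the underside. Outside width there: 43 mm released; 34 mm when the tips are 24 mm apart (arms then parallel); 1 mm of width is 2.1 mm of tip gap. Spring force there: 5 N at first touch, 12 N at the 24 mm gap, 19 N squeezed shut. No stop at the wanted gap.
- jaw_left (a joint): Squeeze of the tweezers, rad: 0 released (tip gap 44 mm, centre to centre), 0.067 at a tip gap of 24 mm, 0.135 shut; the tip gap shrinks 0.30 mm per 0.001 rad. Both arms turn by this angle, each on a hinge 70 mm behind the finger grips.
- tip_left (a point): Centre of the round end (2.2 mm radius) of the left (+y) prong. The prongs (4.4 mm thick) bend down towards their ends: the tip centre is 80 mm ahead of the finger grips and 3 mm above the plane of the tweezers' underside. The prong is springy and gives upward about 5 mm per newton at the tip, 9 mm at most.
- tip_right (a point): Centre of the round end (2.2 mm radius) of the right (-y) prong, otherwise the same.
- testbox: Socket test box, fixed: steel, 150 deep (x), 170 wide, 50 mm high; bayonet socket (29 mm across, top 78 mm up), switch and jacks on its rear half. Origin: bench level, under the middle of its front edge; +x to its rear, +y left. A black terminal block (58 x 54 mm, top 67 mm up) stands at x 5 to 63 mm on the panel, with the two lugs side by side and a 3 mm wide barrier between them, 6 mm above the lugs.
- lug_left: Left (+y) copper lug on the terminal block: flat palm 15 mm wide, 3 mm thick, its bare end towards the box's front edge; a steel nut (11 mm across, its stud 10 mm above the palm) 18 mm behind the mark; then a crimp barrel, 11 mm diameter, pointing to the rear. Origin under the punch mark, on the block's top.
- lug_right: Right (-y) copper lug, the same.
- mark_left (a point): Punch mark (small dark dimple, 4 mm across) on the top face of the left lug, 7 mm from the palm's front end: x 14, y +12 mm in the box's frame, 70 mm above the bench.
- mark_right (a point): Punch mark on the right lug: x 14, y -12 mm in the box's frame, 70 mm above the bench; so the marks are 24 mm apart.
- photo_eye: White plastic photo-eye housing 28 x 50 x 72 mm with two lenses, upright, left of the work; bystander.
- jbox_lid: Aluminium junction box lid 80 x 120 x 11 mm, flat on the mat; bystander.
- jbox: Open aluminium junction box 80 x 120 x 45 mm; bystander.
- screwdriver: Screwdriver 170 mm long, lying about along x near the middle of the bench; bystander.
- tape: Roll of black tape, 68 mm across, 19 mm high, lying flat; bystander.
- multimeter: Grey multimeter 170 x 82 x 45 mm, lying; bystander.
- sensor_roller: Black sensor roller, 50 mm diameter, 300 mm long, along y in a wooden cradle at the back; bystander.
There are look-alikes about, which are no part of the job. There is more than one size of the tweezers; the job needs the larger.

How it is judged:
By the outcome, as a careful person would: the job done as asked, in the order asked, and still so for the second after the job is handed in, while the arm keeps its last pose, push and grip.
It also fails if it takes over 42 s, if anything falls off the work surface, if the arm or the gripper's body presses on something with over 40 N, if the wrist force passes 120 N, or if a joint passes its speed limit or range.

### The arm

A 6-joint arm with a two-finger parallel gripper is mounted at the origin on the work surface. World frame = base frame: x ahead of the robot, y to its left, z up, the work surface at z = 0. Lengths are in m, angles in rad, forces in N, time in s.
With the tool pointing down it reaches from about 0.325 to 0.9 m from the base axis. Payload 6.1 kg.
Tool frame: the origin (TCP) lies between the finger pads; the fingertips stand 22 mm ahead of it and the grasp point (between the pads) lies 3 mm ahead of it; z points along the fingers, y is the line along which they close (so a half turn about z gives the same grasp; the last joint's range is limited). The gripper opens to 87 mm and grips with 3 to 60 N. Pads are 19 mm wide; open, the fingers measure 117 mm over their backs; the gripper's body (75 mm by 190 mm) begins 51 mm behind the grasp point.
Start: joints at [1.005, 0.22, 1.526, -0, 1.395, -0.126], TCP at [0.266, 0.566, 0.245] pointing down, gripper open.
Joint ranges: [-2.98, 2.98], [-0.91, 2.08], [0.09, 2.57], [-1.24, 4.39], [0.2, 2.65], [-2.68, 2.68]. Speed limits (rad/s): [2.57, 2.57, 3.01, 3.14, 3.14, 3.14].

### API

Orientations are given as a unit quaternion [w, x, y, z].
In Python, from plant import sensors, eyes, bot gives the robot as it stands.
- The arm moves only by the tool apply_moves, never from a script. Its argument "steps" is a list of rows, each an object with "delta_rot": the turn, a rotation vector about the tool's x, y, z in degrees, a list of three; "offset": the shift along the tool's x, y, z in m, a list of three; "hand": the gripper's target within -1 to 1 (shut at 1, half-way at 0, fully open at -1). A call has 1 to 8 rows; each row is the pose to reach, as a shift and turn from the pose commanded when the call began, along the tool's axes at that moment; what a row does not reach only later rows make up. A row lasts 1/10 s, in which the tool goes at most 50 mm and 8.59 degrees, less where a joint would pass 70% of its speed; a pose out of reach is approached as far as the arm can. A call with a gripper value outside its range is refused whole. The fingers move at their own pace and stop on an object; the grip force is fixed at half the most. Time passes only in rows, so rows that repeat a pose let the fingers close. It gives the time, the measured TCP pose, the force, the opening and the grip force at its end, in the units of the state.
- sensors.get_state(): the state, without advancing time (a new reading comes with each control period).
- eyes.get_image(name): name is "side" or "top"; returns the picture (420x560x3 uint8, blue, green, red); there is no depth.
- eyes.get_calibration(name): a dict with "mtx" (3x3 intrinsics, pixels), "k1" (the pictures are not rectified: a ray, as slopes to the right and down, at radius r is drawn at 1 + k1 r^2 times it, then the intrinsics apply), "origin" and "attitude" of the camera in the world. Camera axes: x right, y down, z forward; pixel columns grow to the right and rows downward; lengths in m; the calibration is good to about 2 mm. A picture is of the moment at which its call begins. get_calibration takes no time and is no camera call.
- bot.sign_off(): hands the job in; it is judged then, once.
The state is a dict: "t": time; "joint_positions": joint angles; "dq": joint speeds; "effort": joint torques, N m; "position": TCP position; "ee_rot": TCP orientation; "ft_force": force on the tool from outside, world axes, zero at the start; "wrist_torque": the same for the moment, N m; "grip_width": opening from 0.0 (shut) to 1.0 (fully open); "grip_force": force on a finger pad.
Only numpy, scipy, OpenCV 4.12 (cv2) and the standard library are available. Lean on these libraries where they do the work, as an engineer would, in place of code of your own. Each camera call takes 0.05 s, during which the arm holds its last target. There are 200 camera calls.

## Working session

There is one attempt and no reset: what is moved stays moved. The work goes in short steps, Python scripts to look and compute and a tool call to move; the robot and the scene stay as the last step left them, time stands still between calls to the robot, and variables do not carry over. Pictures are saved under pics/ and viewed, at most 10 in all, crops included, and the job is handed in when it is done.

Besides the shell and the picture viewer there is one more tool, called after "Request:" as name(argument=value, ...), one argument or row to a line, values as JSON. apply_moves: Moves the arm, as the interface text tells. Its arguments: {"type":"object","properties":{"steps":{"type":"array","items":{"type":"object","properties":{"delta_rot":{"type":"array","items":{"type":"number"}},"offset":{"type":"array","items":{"type":"number"}},"hand":{"type":"number"}}}}},"required":["steps"]}

```bash
mkdir -p pics; python3 - <<'E'
from plant import sensors, eyes, bot
import cv2
for n in("top","side"):
    cv2.imwrite(f"pics/{n}0.png",eyes.get_image(n)); print(n,eyes.get_calibration(n))
print(sensors.get_state())
E
```

```text
top {'mtx': array([[489.91086797,   0.        , 277.07865997],
       [  0.        , 489.91086797, 200.85275   ],
       [  0.        ,   0.        ,   1.        ]]), 'k1': -0.025486613386806925, 'origin': array([ 0.33829211, -0.00907153,  1.30008316]), 'attitude': array([ 0.06150335, -0.69679578,  0.71140029, -0.06784249])}
side {'mtx': array([[529.61588557,   0.        , 273.95544714],
       [  0.        , 529.61588557, 206.90990063],
       [  0.        ,   0.        ,   1.        ]]), 'k1': -0.04907987909050043, 'origin': array([0.13052073, 1.26840497, 1.14266494]), 'attitude': array([ 0.07071244, -0.13684435,  0.8919221 , -0.42514508])}
{'t': 0.1, 'joint_positions': array([ 1.00490130e+00,  2.21150664e-01,  1.52751802e+00,  4.51971402e-05,
        1.39470537e+00, -1.26117359e-01]), 'dq': array([ 0.00344227, -0.00215571, -0.00288953,  0.00054508, -0.00046916,
        0.00039224]), 'effort': array([ 1.91475847e-03, -4.95947421e+01, -3.88514614e+01,  7.02670659e-02,
        5.14731102e-02, -5.13144812e-05]), 'position': array([0.26579999, 0.56507745, 0.24353323]), 'ee_rot': array([-3.23002275e-04,  2.18124933e-01,  9.75920447e-01, -8.30368105e-04]), 'ft_force': array([-0.17030653, -0.05314501,  0.93877375]), 'wrist_torque': array([0.02391266, 0.02658491, 0.02025883]), 'grip_force': 0.0, 'grip_width': 0.9968343697172318}
```

View pics/top0.png

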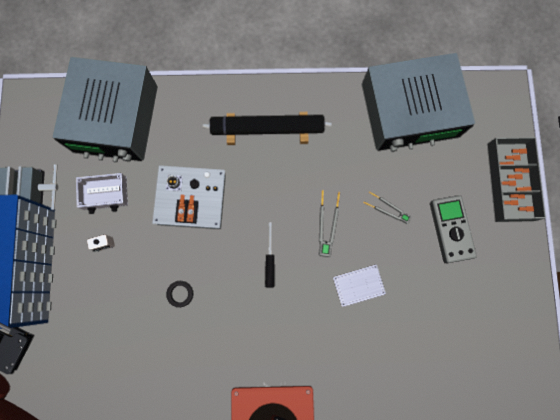

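View pics/side0.png

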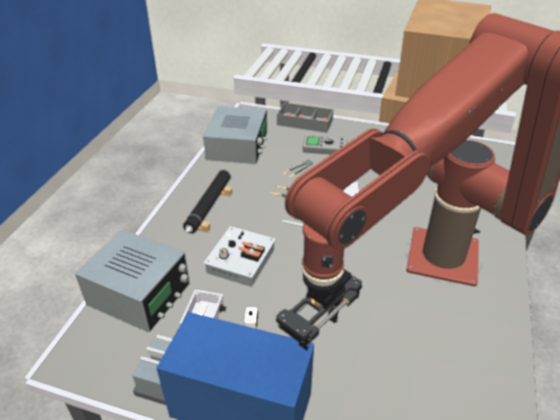

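Two candidates in the top view: tweezers A at about (329,222), ~66 px long, and B at about (389,208), ~45 px. At 0.377 px/mm, 179 mm comes to ~67 px, so A fits. I'll confirm this in an enlarged crop, with the box alongside.

```bash
cat > h.py <<'E'
import numpy as np, cv2
from scipy.spatial.transform import Rotation as R
from plant import sensors, eyes, bot
def cal(n):
    c=eyes.get_calibration(n); q=c["attitude"]
    return c["mtx"],c["k1"],np.array(c["origin"]),R.from_quat([q[1],q[2],q[3],q[0]]).as_matrix()
def unproj(n,uv,z):
    M,k,o,A=cal(n)
    p=cv2.undistortPoints(np.array(uv,float).reshape(-1,1,2),M,np.array([k,0,0,0.]))[:,0]
    d=np.c_[p,np.ones(len(p))]@A.T
    return o+d*((z-o[2])/d[:,2])[:,None]
def proj(n,P):
    M,k,o,A=cal(n)
    p=(np.atleast_2d(P)-o)@A
    return cv2.projectPoints(p.reshape(-1,1,3),np.zeros(3),np.zeros(3),M,np.array([k,0,0,0.]))[0][:,0]
E
python3 - <<'E'
import cv2,numpy as np
im=cv2.imread("pics/top0.png")
a=cv2.resize(im[180:270,305:415],None,fx=5,fy=5,interpolation=cv2.INTER_CUBIC) # 550x450
b=cv2.resize(im[160:235,148:230],None,fx=7,fy=7,interpolation=cv2.INTER_CUBIC)
cv2.imwrite("pics/a.png",a);cv2.imwrite("pics/b.png",b)
E
```

```text
(no output)
```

View pics/a.png

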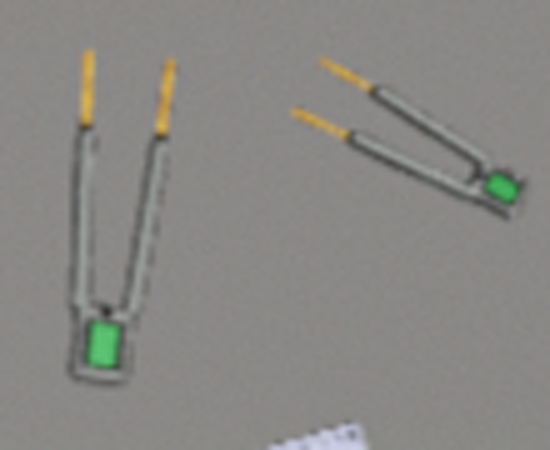

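View pics/b.png

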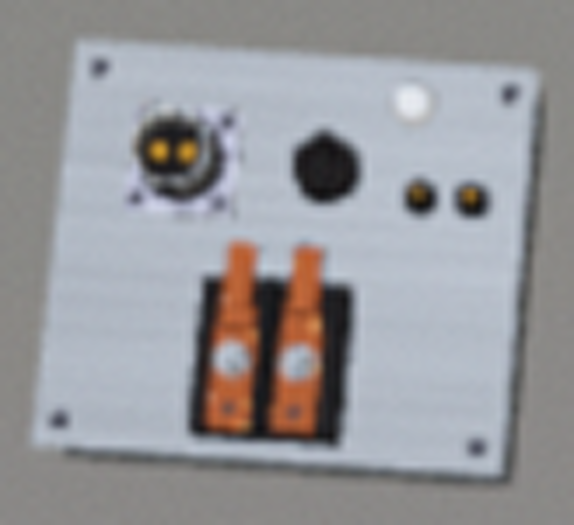

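The crop confirms it: A is the larger pair, with tips at crop (89,50) and (171,60) and its heel at (98,380). B is the small look-alike. In the box crop the marks are at (228,407) and (293,411).

```bash
cat > m.py <<'E'
from h import *
def blobs(im,lo,hi,box):
    x0,y0,x1,y1=box; h=cv2.cvtColor(im[y0:y1,x0:x1],cv2.COLOR_BGR2HSV)
    m=cv2.inRange(h,lo,hi); n,l,s,c=cv2.connectedComponentsWithStats(m)
    return [(c[i]+[x0,y0],s[i,4]) for i in range(1,n) if s[i,4]>6]
E
python3 - <<'E'
from m import *
im=cv2.imread("pics/top0.png")
br=blobs(im,(10,90,90),(30,255,255),(310,180,350,270)); gr=blobs(im,(40,90,60),(85,255,255),(310,180,350,270))
print(br,gr)
L,Rr=[unproj("top",b[0],.006)[0] for b in sorted(br,key=lambda b:b[0][0])]
g=unproj("top",gr[0][0],.018)[0]
m=(L+Rr)/2; d=m-g; print(L,Rr,g,"gap",np.linalg.norm((L-Rr)[:2]),np.hypot(*d[:2]))
yaw1=np.arctan2(d[1],d[0]); e=L-Rr; yaw2=np.arctan2(-e[0],e[1]); print(np.degrees([yaw1,yaw2]))
c=lambda x,y,f,o:((x+.5)/f-.5+o[0],(y+.5)/f-.5+o[1])
A=(305,180)
tips=unproj("top",[c(89,50,5,A),c(171,60,5,A)],.003); he=unproj("top",[c(98,380,5,A)],.009)
print("tips",tips,"heel",he,"len",np.linalg.norm((tips.mean(0)-he)[0,:2]))
u=np.array([np.cos(yaw1),np.sin(yaw1),0])
print("grip from prong",m-.0586*u,"from tips",tips.mean(0)-.0822*u,"heel",he+.097*u)
B=(148,160); mk=unproj("top",[c(228,407,7,B),c(293,411,7,B)],.070); e=mk[0]-mk[1]
print("marks",mk,np.linalg.norm(e),np.degrees(np.arctan2(-e[0],e[1])))
co=unproj("top",[c(*p,7,B) for p in((78,40),(541,72),(508,472),(34,440))],.05);print("box",co)
for i,j in((3,0),(2,1)):
    v=co[j]-co[i];print(np.degrees(np.arctan2(v[1],v[0])),np.linalg.norm(v))
for i,j in((1,0),(2,3)):
    v=co[j]-co[i];print(np.degrees(np.arctan2(-v[0],v[1])),np.linalg.norm(v))
q=sensors.get_state()["ee_rot"]; print(R.from_quat([q[1],q[2],q[3],q[0]]).as_matrix().round(3))
E
```

```text
[(array([322.11111111, 197.44444444]), np.int32(36)), (array([337.73529412, 199.23529412]), np.int32(34))] [(array([325.2037037 , 248.66666667]), np.int32(54))]
[ 0.58479612 -0.14472804  0.006     ] [ 0.57904842 -0.18663653  0.006     ] [ 0.44589931 -0.14639226  0.018     ] gap 0.0423008026775867 0.13738395353076613
[-8.07155049 -7.80933031]
tips [[ 0.60696179 -0.14665154  0.003     ]
 [ 0.60055856 -0.19085935  0.003     ]] heel [[ 0.42850274 -0.14400829  0.009     ]] len 0.17699601550048452
grip from prong [ 0.52390279 -0.15745428  0.006     ] from tips [ 0.52237449 -0.15721378  0.003     ] heel [[ 0.52454181 -0.15762802  0.009     ]]
marks [[0.52750071 0.22416153 0.07      ]
 [0.52556442 0.20058613 0.07      ]] 0.02365478004501747 -4.695266577695008
box [[0.67112969 0.28642157 0.05      ]
 [0.65523638 0.11246404 0.05      ]
 [0.504398   0.12486343 0.05      ]
 [0.51973065 0.29916156 0.05      ]]
-4.810019568043235 0.1519341199014209
-4.699327659760393 0.1513471547273301
-5.2202311768764815 0.17468204690620318
-5.027251134805844 0.17497122066590617
[[-0.905  0.426 -0.001]
 [ 0.426  0.905 -0.001]
 [ 0.    -0.002 -1.   ]]
```

Request:
apply_moves(
  steps=[
    {"offset":[-0.541,-0.544,0],"delta_rot":[0,0,-17.2],"hand":-0.4},
    {"offset":[-0.541,-0.544,0],"delta_rot":[0,0,-17.2],"hand":-0.4},
    {"offset":[-0.541,-0.544,0],"delta_rot":[0,0,-17.2],"hand":-0.4},
    {"offset":[-0.541,-0.544,0],"delta_rot":[0,0,-17.2],"hand":-0.4},
    {"offset":[-0.541,-0.544,0],"delta_rot":[0,0,-17.2],"hand":-0.4},
    {"offset":[-0.541,-0.544,0],"delta_rot":[0,0,-17.2],"hand":-0.4},
    {"offset":[-0.541,-0.544,0],"delta_rot":[0,0,-17.2],"hand":-0.4},
    {"offset":[-0.541,-0.544,0],"delta_rot":[0,0,-17.2],"hand":-0.4},
  ],
)

```text
t: 0.9
position: [0.4003, 0.1878, 0.2444]
ee_rot: [0.0, 0.07, 0.998, 0.0]
ft_force: [1.4, 0.5, -0.0]
grip_width: 0.7
grip_force: 0.0
```

Request:
apply_moves(
  steps=[
    {"offset":[-0.17,-0.325,0.06],"hand":-0.4},
    {"offset":[-0.17,-0.325,0.06],"hand":-0.4},
    {"offset":[-0.17,-0.325,0.06],"hand":-0.4},
    {"offset":[-0.17,-0.325,0.06],"hand":-0.4},
    {"offset":[-0.17,-0.325,0.06],"hand":-0.4},
    {"offset":[-0.17,-0.325,0.06],"hand":-0.4},
    {"offset":[-0.17,-0.325,0.06],"hand":-0.4},
    {"offset":[-0.17,-0.325,0.06],"hand":-0.4},
  ],
)

```text
invalid input
```

Request:
apply_moves(
  steps=[
    {"offset":[0,0,0],"hand":-0.4},
    {"offset":[0,0,0],"hand":-0.4},
    {"offset":[0,0,0],"hand":-0.4},
  ],
)

```text
invalid input
```

```bash
cat >> h.py <<'E'
def state():
    s=sensors.get_state(); q=s["ee_rot"]; A=R.from_quat([q[1],q[2],q[3],q[0]]).as_matrix()
    return s,np.array(s["position"]),A
def togo(p,yaw):  # yaw (deg) of the tweezers +x in the world; tool x = -tweezers x, z down
    s,P,A=state(); y=np.radians(yaw); u=np.array([np.cos(y),np.sin(y),0])
    T=np.c_[-u,np.cross([0,0,1],u),[0,0,-1]]
    print("pos",P.round(4),"tool x yaw",np.degrees(np.arctan2(-A[1,0],-A[0,0])).round(2),"offset",(A.T@(np.array(p)-P)).round(4),"rot",np.degrees(R.from_matrix(A.T@T).as_rotvec()).round(2),"F",np.round(s["ft_force"],2),"grip",round(s["grip_width"]*87,2),round(s["grip_force"],1),"t",s["t"])
E
python3 -c "
from h import *
togo([.5235,-.1574,.0245],-8)"
```

```text
pos [0.4003 0.1878 0.2444] tool x yaw -7.98 offset [-0.1699 -0.3248  0.2199] rot [0.   0.01 0.02] F [ 1.42  0.53 -0.03] grip 60.91 0.0 t 0.9
```

delta_rot is evidently required.

Request:
apply_moves(
  steps=[
    {"offset":[-0.17,-0.325,0.06],"delta_rot":[0,0,0],"hand":-0.4},
    {"offset":[-0.17,-0.325,0.06],"delta_rot":[0,0,0],"hand":-0.4},
    {"offset":[-0.17,-0.325,0.06],"delta_rot":[0,0,0],"hand":-0.4},
    {"offset":[-0.17,-0.325,0.06],"delta_rot":[0,0,0],"hand":-0.4},
    {"offset":[-0.17,-0.325,0.06],"delta_rot":[0,0,0],"hand":-0.4},
    {"offset":[-0.17,-0.325,0.06],"delta_rot":[0,0,0],"hand":-0.4},
    {"offset":[-0.17,-0.325,0.06],"delta_rot":[0,0,0],"hand":-0.4},
    {"offset":[-0.17,-0.325,0.06],"delta_rot":[0,0,0],"hand":-0.4},
  ],
)

```text
t: 1.7
position: [0.5235, -0.1595, 0.1833]
ee_rot: [-0.0, 0.071, 0.997, -0.0]
ft_force: [0.4, 0.6, 0.1]
grip_width: 0.7
grip_force: 0.0
```

Request:
apply_moves(
  steps=[
    {"offset":[0,0,0],"delta_rot":[0,0,0],"hand":-0.4},
    {"offset":[0,0,0],"delta_rot":[0,0,0],"hand":-0.4},
    {"offset":[0,0,0],"delta_rot":[0,0,0],"hand":-0.4},
  ],
)

```text
t: 2.0
position: [0.523, -0.1546, 0.1844]
ee_rot: [-0.0, 0.069, 0.998, 0.0]
ft_force: [0.3, 0.2, 0.2]
grip_width: 0.696
grip_force: 0.0
```

```bash
python3 -c "
from h import *
togo([.5235,-.1574,.0245],-8)"
```

```text
pos [ 0.523  -0.1546  0.1844] tool x yaw -7.95 offset [-0.001  -0.0028  0.1599] rot [ 0.03 -0.03  0.05] F [0.32 0.23 0.24] grip 60.54 0.0 t 2.0
```

Request:
apply_moves(
  steps=[
    {"offset":[-0.001,-0.003,0.05],"delta_rot":[0,0,0],"hand":-0.4},
    {"offset":[-0.001,-0.003,0.1],"delta_rot":[0,0,0],"hand":-0.4},
    {"offset":[-0.001,-0.003,0.13],"delta_rot":[0,0,0],"hand":-0.4},
    {"offset":[-0.001,-0.003,0.15],"delta_rot":[0,0,0],"hand":-0.4},
    {"offset":[-0.001,-0.003,0.159],"delta_rot":[0,0,0],"hand":-0.4},
    {"offset":[-0.001,-0.003,0.159],"delta_rot":[0,0,0],"hand":-0.4},
    {"offset":[-0.001,-0.003,0.159],"delta_rot":[0,0,0],"hand":-0.4},
  ],
)

```text
t: 2.7
position: [0.5249, -0.1587, 0.0269]
ee_rot: [0.001, 0.069, 0.998, -0.0]
ft_force: [1.2, -0.6, 0.7]
grip_width: 0.703
grip_force: 0.0
```

```bash
python3 -c "
from h import *
togo([.5235,-.1574,.0245],-8)"
```

```text
pos [ 0.5249 -0.1587  0.0269] tool x yaw -7.95 offset [0.0016 0.0011 0.0024] rot [-0.03  0.11  0.05] F [ 1.21 -0.56  0.74] grip 61.13 0.0 t 2.7
```

Request:
apply_moves(
  steps=[
    {"offset":[0.001,0.001,0.002],"delta_rot":[0,0,0],"hand":-0.1},
    {"offset":[0.001,0.001,0.002],"delta_rot":[0,0,0],"hand":0.0},
    {"offset":[0.001,0.001,0.002],"delta_rot":[0,0,0],"hand":0.06},
    {"offset":[0.001,0.001,0.002],"delta_rot":[0,0,0],"hand":0.12},
    {"offset":[0.001,0.001,0.002],"delta_rot":[0,0,0],"hand":0.18},
    {"offset":[0.001,0.001,0.002],"delta_rot":[0,0,0],"hand":0.218},
    {"offset":[0.001,0.001,0.002],"delta_rot":[0,0,0],"hand":0.218},
    {"offset":[0.001,0.001,0.002],"delta_rot":[0,0,0],"hand":0.218},
  ],
)

```text
t: 3.5
position: [0.5239, -0.158, 0.0243]
ee_rot: [0.001, 0.07, 0.998, -0.0]
ft_force: [0.4, 1.1, 6.0]
grip_width: 0.395
grip_force: 12.3
```

```bash
python3 -c "
from m import *
togo([.5235,-.1574,.0245],-8)
im=eyes.get_image('top'); cv2.imwrite('pics/g1.png',im)
br=blobs(im,(10,90,90),(30,255,255),(300,180,350,230));print(br)
if len(br)==2:
  a,b=[unproj('top',x[0],.006)[0] for x in br];print(a,b,np.linalg.norm(a-b))
togo([.5235,-.1574,.0245],-8)
"
```

```text
pos [ 0.5239 -0.158   0.0243] tool x yaw -8.01 offset [ 0.0005  0.0005 -0.0002] rot [-0.02  0.09 -0.01] F [0.44 1.09 6.02] grip 34.34 12.3 t 3.5
[]
pos [ 0.5239 -0.158   0.0243] tool x yaw -8.0 offset [ 0.0005  0.0006 -0.0002] rot [-0.02  0.09 -0.  ] F [0.76 0.68 5.58] grip 34.32 12.4 t 3.55
```

Request:
apply_moves(
  steps=[
    {"offset":[0,0,-0.01],"delta_rot":[0,0,0],"hand":0.218},
    {"offset":[0,0,-0.03],"delta_rot":[0,0,0],"hand":0.218},
    {"offset":[0,0,-0.06],"delta_rot":[0,0,0],"hand":0.218},
    {"offset":[0,0,-0.09],"delta_rot":[0,0,0],"hand":0.218},
    {"offset":[0,0,-0.11],"delta_rot":[0,0,0],"hand":0.218},
    {"offset":[0,0,-0.12],"delta_rot":[0,0,0],"hand":0.218},
    {"offset":[0,0,-0.12],"delta_rot":[0,0,0],"hand":0.218},
    {"offset":[0,0,-0.12],"delta_rot":[0,0,0],"hand":0.218},
  ],
)

```text
t: 4.35
position: [0.5223, -0.1574, 0.1425]
ee_rot: [-0.001, 0.07, 0.998, 0.0]
ft_force: [-0.8, -0.9, -1.2]
grip_width: 0.395
grip_force: 10.9
```

```bash
python3 -c "
from m import *
s,P,A=state()
togo([.5265,.2124,.145],-4.9)
a=eyes.get_image('top'); b=eyes.get_image('side')
cv2.imwrite('pics/t2.png',a);cv2.imwrite('pics/s2.png',b)
tip=P+A@np.array([-.08,0,.02]);print(proj('top',tip),proj('side',tip))
def crop(n,im,f=5):
  c=proj(n,P)[0].astype(int); x=max(0,min(480,c[0]-40)); y=max(0,min(310,c[1]-60)); print(n,x,y)
  return cv2.resize(im[y:y+110,x:x+80],None,fx=f,fy=f,interpolation=cv2.INTER_CUBIC)
cv2.imwrite('pics/c2.png',np.hstack([crop('top',a),crop('side',b)]))
"
```

```text
pos [ 0.5223 -0.1574  0.1425] tool x yaw -8.0 offset [ 0.0474  0.3668 -0.0023] rot [ 0.03 -0.1  -3.1 ] F [-0.76 -0.87 -1.18] grip 34.35 10.9 t 4.35
[[336.08048774 181.67314858]] [[273.51477661 161.24480366]]
top 293 152
side 254 101
```

View pics/c2.png

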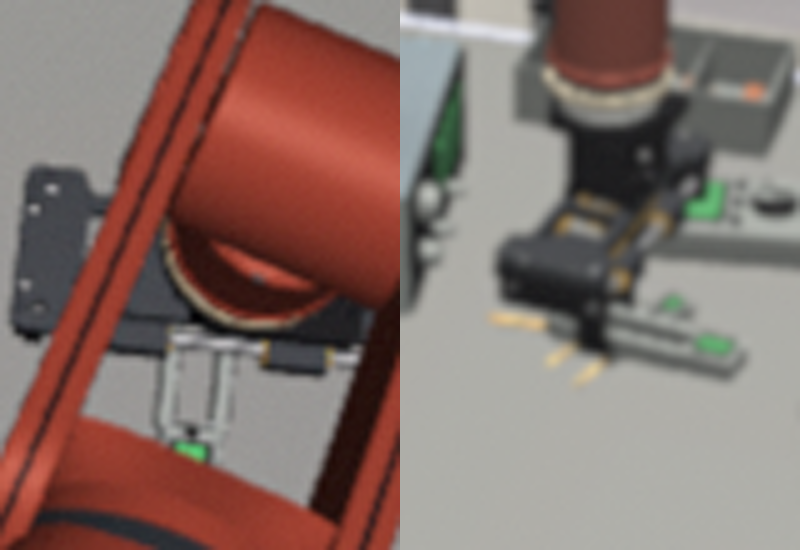

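The top view is blocked by the arm, but it shows the held tweezers with their arms parallel. In the side view they are held and roughly level, with a prong end near side pixel (272,164). I'll check the projections to tell the prongs apart from the small tweezers.

```bash
python3 -c "
from m import *
s,P,A=state()
for n,p in dict(tipL=(-.0822,.012,.0213),tipR=(-.0822,-.012,.0213),baseL=(-.035,.013,.015),baseR=(-.035,-.013,.015),heelL=(.097,.015,.0243),heelR=(.097,-.015,.0243),heelLt=(.097,.015,.0063)).items():
  print(n,((proj('side',P+A@np.array(p))[0]-[254,101])*5+[402,2]).round())
sm=unproj('top',[(363,204),(369,192.5),(405,217)],.006)
print((proj('side',sm)-[254,101])*5+[402,2])
im=cv2.imread('pics/s2.png')
print(blobs(im,(10,70,90),(30,255,255),(254,101,334,211)))
"
```

```text
tipL [490. 314.]
tipR [505. 296.]
baseL [552. 324.]
baseR [568. 304.]
heelL [732. 384.]
heelR [748. 360.]
heelLt [733. 362.]
[[584.52573763 380.52204635]
 [550.97207017 359.87250379]
 [672.83554023 307.59457291]]
[(array([324.3, 118.5]), np.int32(10)), (array([286. , 145.5]), np.int32(10)), (array([305.4, 144. ]), np.int32(10)), (array([298.33333333, 156.33333333]), np.int32(9)), (array([277.38888889, 164.88888889]), np.int32(18))]
```

```bash
python3 -c "
from h import *
togo([.4468,.2191,.1435],-4.8)"
```

```text
pos [ 0.522  -0.1572  0.1418] tool x yaw -8.0 offset [ 0.1268  0.3622 -0.001 ] rot [ 0.06 -0.17 -3.2 ] F [-0.37 -0.35 -1.62] grip 34.8 10.9 t 4.45
```

Request:
apply_moves(
  steps=[
    {"offset":[0.004,0.012,0],"delta_rot":[0,0,0],"hand":0.218},
    {"offset":[0.013,0.036,0],"delta_rot":[0,0,-0.5],"hand":0.218},
    {"offset":[0.025,0.072,0],"delta_rot":[0,0,-1],"hand":0.218},
    {"offset":[0.038,0.109,0],"delta_rot":[0,0,-1.5],"hand":0.218},
    {"offset":[0.051,0.145,0],"delta_rot":[0,0,-2],"hand":0.218},
    {"offset":[0.063,0.181,0],"delta_rot":[0,0,-2.5],"hand":0.218},
    {"offset":[0.076,0.217,0],"delta_rot":[0,0,-3],"hand":0.218},
    {"offset":[0.089,0.253,0],"delta_rot":[0,0,-3.2],"hand":0.218},
  ],
)

```text
t: 5.25
position: [0.4686, 0.1072, 0.1428]
ee_rot: [-0.001, 0.042, 0.999, 0.0]
ft_force: [0.3, -0.4, -0.3]
grip_width: 0.396
grip_force: 10.9
```

```bash
python3 -c "
from h import *
togo([.4468,.2191,.1435],-4.8)"
```

```text
pos [0.4686 0.1072 0.1428] tool x yaw -4.78 offset [ 0.0311  0.1097 -0.0007] rot [ 0.   -0.08  0.02] F [ 0.27 -0.41 -0.31] grip 34.47 10.9 t 5.25
```

Request:
apply_moves(
  steps=[
    {"offset":[0.009,0.032,0.0],"delta_rot":[0,0,0],"hand":0.218},
    {"offset":[0.017,0.062,0.0],"delta_rot":[0,0,0],"hand":0.218},
    {"offset":[0.025,0.09,0.005],"delta_rot":[0,0,0],"hand":0.218},
    {"offset":[0.029,0.104,0.015],"delta_rot":[0,0,0],"hand":0.218},
    {"offset":[0.031,0.11,0.025],"delta_rot":[0,0,0],"hand":0.218},
    {"offset":[0.031,0.11,0.03],"delta_rot":[0,0,0],"hand":0.218},
    {"offset":[0.031,0.11,0.03],"delta_rot":[0,0,0],"hand":0.218},
    {"offset":[0.031,0.11,0.03],"delta_rot":[0,0,0],"hand":0.218},
  ],
)

```text
t: 6.05
position: [0.4487, 0.2164, 0.1133]
ee_rot: [-0.0, 0.043, 0.999, -0.0]
ft_force: [-0.1, 0.4, -1.6]
grip_width: 0.397
grip_force: 10.9
```

```bash
cat > look.py <<'E'
import sys
from m import *
s,P,A=state(); togo([.4468,.2191,float(sys.argv[2])],-4.8)
n=sys.argv[1]
b=[eyes.get_image('side').astype(float) for _ in range(4)]; b=np.mean(b,0).astype(np.uint8)
a=np.mean([eyes.get_image('top').astype(float) for _ in range(2)],0).astype(np.uint8)
cv2.imwrite(f'pics/S{n}.png',b);cv2.imwrite(f'pics/T{n}.png',a)
print("tipL,R side",proj('side',np.array([P+A@np.array((-.08,y,.0213)) for y in(.012,-.012)])).round(1).tolist())
mm=np.array([[.5275,.2242,.07],[.5255,.2006,.07]])
print("marks side",proj('side',mm).round(1).tolist(),"top",proj('top',mm).round(1).tolist())
x,y=[int(v) for v in proj('side',mm[0])[0]-[25,35]]; u,v=[int(v) for v in proj('top',mm[0])[0]-[25,35]]; print("crop side",x,y,"top",u,v)
f=lambda i,x,y:cv2.resize(i[y:y+70,x:x+50],None,fx=8,fy=8,interpolation=cv2.INTER_CUBIC)
cv2.imwrite(f'pics/C{n}.png',np.hstack([f(a,u,v),f(b,x,y)]))
E
python3 look.py 3 .1135
```

```text
pos [0.4487 0.2164 0.1133] tool x yaw -4.88 offset [ 0.0021  0.0025 -0.0002] rot [-0.03 -0.03 -0.08] F [-0.13  0.4  -1.64] grip 34.57 10.9 t 6.05
tipL,R side [[256.3, 246.5], [259.6, 241.3]]
marks side [[256.8, 252.8], [260.1, 247.6]] top [[180.1, 217.7], [189.4, 218.3]]
crop side 231 217 top 155 182
```

View pics/C3.png

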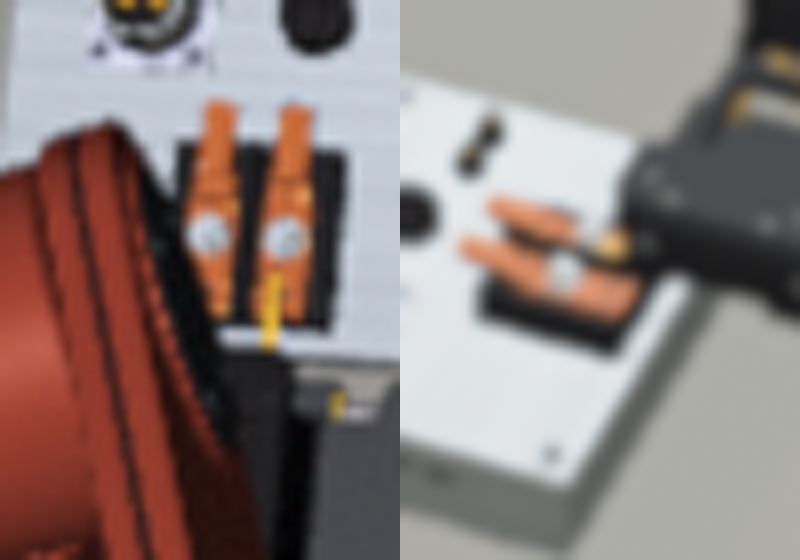

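Left half (top view): the right prong's end is at crop (277,275), over the right lug, and the left prong is hidden. Right half (side view): the left prong's end is near crop (597,243), over the left lug.

```bash
python3 -c "
from m import *
s,P,A=state(); print(P)
obs_t=(155+277.5/8-.5,182+273.5/8-.5); pr=P+A@np.array((-.0822,-.012,.0213))
print('pred R end',pr,'proj top',proj('top',pr),'obs',obs_t,'->',unproj('top',[obs_t],pr[2]))
obs_s=(231+(597-400)/8-.4,217+243/8-.5); pl=P+A@np.array((-.0822,.012,.0213))
print('pred L end',pl,'proj side',proj('side',pl),'obs',obs_s,'->',unproj('side',[obs_s],pl[2]))
im=cv2.imread('pics/T3.png'); 
# lug edges: orange mask of right lug palm rows
h=cv2.cvtColor(im,cv2.COLOR_BGR2HSV)
for y in range(212,224): print(y,[ ''.join('%4d'%v for v in h[y,180:200,0])][0],'|',''.join('%4d'%v for v in im[y,180:196,2]))
"
```

```text
[0.4488963  0.21714515 0.11395183]
pred R end [0.52980739 0.19826192 0.09270687] proj top [[188.84181683 215.24047401]] obs (189.1875, 215.6875) -> [[0.52866304 0.19738795 0.09270687]]
pred L end [0.53183083 0.22217647 0.0927132 ] proj side [[255.37961449 246.32166597]] obs (255.225, 246.875) -> [[0.53148884 0.22450781 0.0927132 ]]
212  109 106 150   6   7 173 160   6 178 107 106 107   9  12   8 140 130 107 107 107 |  179 158 169 160  92  34  34 117 189 189 171 166 172 168  59  37
213    6   7   8   9   7 135   4   7   5 141 111 163   9  11   5 120 128 108 107 107 |  189 174 175 165  80  31  37 125 193 187 165 169 184 159  55  37
214    9   9  10   9   6 120   7   8   8   7   7   8   9   9   3 130 108 107 109 107 |  192 194 190 166  75  31  46 132 193 192 185 187 185 139  53  35
215   10  10  10   9   5 120   5   9  10  11  10  10  10   9 175 120 105 108 109 107 |  165 197 196 162  61  30  50 131 183 179 193 196 182 131  51  35
216    9  10  10  10   6 115   6   9  15  18  13  11  10   8 175 120 125 109 107 108 |  142 195 197 162  50  28  50 128 189 205 199 198 177 118  49  31
217   
[... 357 characters left out ...]
7 150 128 108 106 107 108 |   54 139 190 145  47  34 101 173 204 203 163 189 165  77  45  37
220    9  11  12  13   7 150   8  14  19  20  11  10   9   4 130 110 108 106 108 108 |   43 135 196 145  47  32  95 175 215 210 171 193 161  64  43  39
221  175  11  12  14   0 150   8  16  21  21  12   9   9   0 135 130 108 110 107 106 |   21  75 124  92  32  26  73 153 214 203 129 147 131  48  40  37
222  120 165 160 113 110 108 162  18  22  22  14   3   6 150 120 113 111 108 107 107 |   11  29  55  61  54  53  64 125 204 198  81  69  70  39  34  34
223  120 114 106 107 107 108 107  19  22  21 112 110 108 107 107 114 109 107 107 107 |   11  31  97 159 162 161 159 182 224 218 150 118 117 118 105  89
```

Request:
apply_moves(
  steps=[
    {"offset":[0.002,0.0023,0.003],"delta_rot":[0,0,0],"hand":0.218},
    {"offset":[0.002,0.0023,0.008],"delta_rot":[0,0,0],"hand":0.218},
    {"offset":[0.002,0.0023,0.012],"delta_rot":[0,0,0],"hand":0.218},
    {"offset":[0.002,0.0023,0.015],"delta_rot":[0,0,0],"hand":0.218},
    {"offset":[0.002,0.0023,0.015],"delta_rot":[0,0,0],"hand":0.218},
    {"offset":[0.002,0.0023,0.015],"delta_rot":[0,0,0],"hand":0.218},
    {"offset":[0.002,0.0023,0.015],"delta_rot":[0,0,0],"hand":0.218},
  ],
)

```text
t: 7.05
position: [0.4468, 0.2199, 0.0987]
ee_rot: [0.0, 0.042, 0.999, 0.0]
ft_force: [-0.5, 0.3, -0.5]
grip_width: 0.395
grip_force: 10.9
```

```bash
python3 look.py 4 .0985
```

```text
pos [0.4468 0.2199 0.0987] tool x yaw -4.8 offset [-0.     -0.0008  0.0002] rot [0.01 0.02 0.  ] F [-0.54  0.29 -0.54] grip 34.36 10.9 t 7.05
tipL,R side [[256.6, 251.1], [259.9, 245.9]]
marks side [[256.8, 252.8], [260.1, 247.6]] top [[180.1, 217.7], [189.4, 218.3]]
crop side 231 217 top 155 182
```

View pics/C4.png

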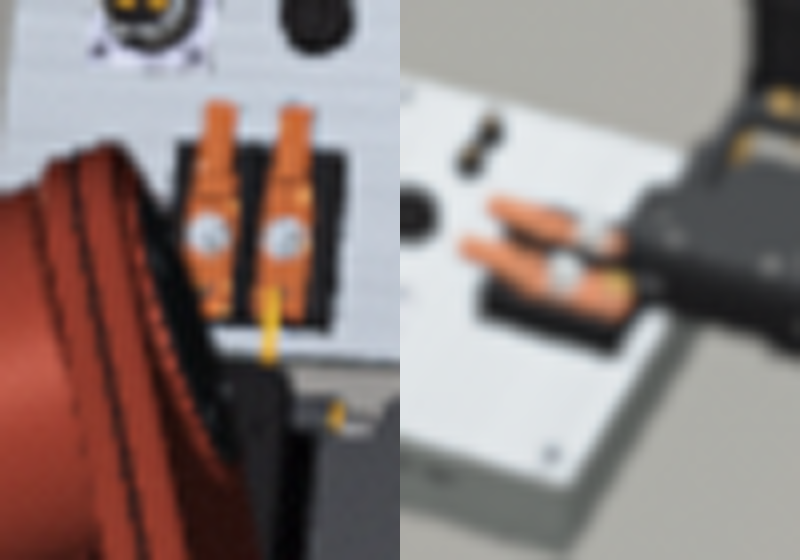

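The prong is close to the right lug, perhaps slightly too far left (+y). I'll measure it by differencing against the initial picture.

```bash
cat > d.py <<'E'
import sys
from m import *
t0=cv2.imread('pics/top0.png').astype(float);t=cv2.imread(f'pics/T{sys.argv[1]}.png').astype(float)
s0=cv2.imread('pics/side0.png').astype(float);s=cv2.imread(f'pics/S{sys.argv[1]}.png').astype(float)
d=t-t0
print("top diff green, rows 214..226, cols 184..195")
for y in range(214,227): print(y,''.join('%5d'%v for v in d[y,184:196,1]))
print("top0 red around marks: left cols 175..185, right 184..195")
for y in range(213,223): print(y,''.join('%4d'%v for v in t0[y,175:186,2]),' |',''.join('%4d'%v for v in t0[y,184:196,2]))
print("side diff green cols 248..268")
d=s-s0
for y in range(243,260): print(y,''.join('%5d'%v for v in d[y,248:268,1]))
print("side0 red")
for y in range(243,260): print(y,''.join('%5d'%v for v in s0[y,248:268,2]))
E
python3 d.py 4
```

```text
top diff green, rows 214..226, cols 184..195
214     3    3    4    8    6   12   11   12   11    5    2    2
215     1    4    2    5   10   11    9   10   10    4    5    3
216     3    2    2    8    7    9    7    8   10    5    5    3
217     3    3    5    7   14   21    7    9    9    6    3    2
218     4    3    5   17   43   55   16    8    8    8    2    4
219     5    3    5   20   53   68   17    8    6    6    4    5
220     2    3    5   18   60   68    5    9    7    2    5    1
221     2    3    7   40   91   92    6    5    8    3    2    2
222     6    3    9   53  113  108   17    3    4    0    4    4
223    16   11   13   15   31   37   12    9   11   11   11   11
224    14   12   15   12    9    8   11   12   17   13   15   12
225    14   16   15   17   19   14   15   16   15   16   14   13
226    -6   -5    2   22   42   29   14   10   13   11   14   13
top0 red around marks: left cols 175..185, right 184..195
213  116  42  67 138 181 173 161 160 155  74  29  |   74  29  33 115 179 173 153 158 171 146  49  33
214  113  45  77 148 180 179 176 176 154  68  28  |
[... 3767 characters left out ...]
  226  225  218  210  210  187  132   77  102  167  211  217  187  138
254   110  121  137  156  176  197  213  218  214  213  209  174  113   87  143  201  222  204  160  115
255    57   68   82   97  119  144  164  176  185  192  180  135   86  112  177  217  213  177  131  100
256    35   40   44   52   66   83   98  111  128  139  125   87   89  148  201  216  190  145  108   92
257    36   33   31   33   38   42   49   57   70   76   69   76  128  187  215  206  163  118   95   92
258    81   62   49   40   35   32   30   35   40   40   56  109  171  214  218  185  135  102   93  100
259   152  131  112   97   78   58   44   35   30   36   82  148  203  223  204  159  115   95   96  114
```

Request:
apply_moves(
  steps=[
    {"offset":[0.0005,-0.001,0.001],"delta_rot":[0,0,0],"hand":0.218},
    {"offset":[0.0005,-0.001,0.002],"delta_rot":[0,0,0],"hand":0.218},
    {"offset":[0.0005,-0.001,0.003],"delta_rot":[0,0,0],"hand":0.218},
    {"offset":[0.0005,-0.001,0.004],"delta_rot":[0,0,0],"hand":0.218},
    {"offset":[0.0005,-0.001,0.004],"delta_rot":[0,0,0],"hand":0.218},
    {"offset":[0.0005,-0.001,0.004],"delta_rot":[0,0,0],"hand":0.218},
  ],
)

```text
t: 7.95
position: [0.446, 0.2189, 0.0945]
ee_rot: [-0.0, 0.042, 0.999, -0.0]
ft_force: [-0.1, 0.0, -1.2]
grip_width: 0.392
grip_force: 10.9
```

```bash
python3 look.py 5 .0945; python3 d.py 5 | sed -n '1,14p;26,43p'
```

```text
pos [0.446  0.2189 0.0945] tool x yaw -4.8 offset [-0.0007  0.0002 -0.    ] rot [-0.   -0.01  0.  ] F [-0.08  0.02 -1.21] grip 34.11 10.9 t 7.95
tipL,R side [[257.0, 252.0], [260.3, 246.8]]
marks side [[256.8, 252.8], [260.1, 247.6]] top [[180.1, 217.7], [189.4, 218.3]]
crop side 231 217 top 155 182
top diff green, rows 214..226, cols 184..195
214     4    3    3   10    7   10   10   11   10    5    2    3
215     0    4    2    7    8   10   10   10    7    5    6    2
216     6    2    4    8    6    8    9    9    9    7    4    3
217     3    0    5    6   10   13   10    9    7    3    4    3
218     4    3    5   10   25   55   50   11    8    6    2    3
219     5    4    5   10   36   85   78   14    5    5    3    6
220     1    4    3    5   37   86   78   16    5    2    4    3
221     0    4    3   10   64  114   75   12    6    3    6    4
222     6    5    5   13   81  131   71   10    3   -1    2    5
223    17   12   13   -2   -4   21    3    9   11   12   10    9
224    14   13   14    3  -17  -14  -10   11   17   13   14   13
225    15   17   15    9    3   -5  -15
[... 1205 characters left out ...]
   -7   -3    6   20   25   13   -3   -6  -50 -122 -180 -195 -165 -113
254    -5   -4   -4   -5   -5   -6   -5   -5   -1    6   12    9   -1  -38 -102 -164 -194 -183 -138  -91
255    -2   -3   -2   -2   -4   -3   -5   -5   -4   -3    1    3  -12  -64 -125 -174 -184 -156 -109  -78
256    -2   -2   -1   -3   -3   -3   -3   -4   -4   -3   -3   -3  -17  -48  -90 -121 -126 -105  -79  -69
257    -2   -2   -1   -2   -2   -1   -2   -1   -2   -3   -3   -5   -8  -22  -39  -56  -60  -52  -47  -48
258    -2   -3   -3   -1    0   -2    0   -2   -3   -3   -2   -4   -6  -11  -14  -16  -17  -17  -20  -24
259    -6   -6   -4   -4   -4   -2   -3   -1   -2   -1   -3   -5   -7   -5   -7   -6   -6   -4   -6   -9
```

Request:
apply_moves(
  steps=[
    {"offset":[-0.0005,0,0],"delta_rot":[0,0,0],"hand":0.226},
    {"offset":[-0.0005,0,0],"delta_rot":[0,0,0],"hand":0.226},
    {"offset":[-0.0005,0,0],"delta_rot":[0,0,0],"hand":0.226},
    {"offset":[-0.0005,0,0],"delta_rot":[0,0,0],"hand":0.226},
  ],
)

```text
t: 8.65
position: [0.4466, 0.2189, 0.0945]
ee_rot: [-0.0, 0.042, 0.999, -0.0]
ft_force: [-0.0, -0.5, -1.0]
grip_width: 0.391
grip_force: 11.4
```

```bash
cat > avg.py <<'E'
from h import *
r=[]
for _ in range(12):
    eyes.get_image('side'); s,P,A=state(); r.append([*P,*s["ft_force"],s["grip_width"]*87,s["grip_force"]])
print(np.mean(r,0).round(4),np.std(r,0).round(4)); togo([.4468,.2191,.0915],-4.8)
E
python3 avg.py
```

```text
[ 0.4466  0.2189  0.0945 -0.1558 -0.098  -0.9755 33.9652 11.4324] [0.     0.     0.     0.3847 0.399  0.5985 0.1963 0.0018]
pos [0.4466 0.2189 0.0945] tool x yaw -4.8 offset [-0.0002  0.0002  0.003 ] rot [-0. -0.  0.] F [ 0.43  0.5  -0.99] grip 34.17 11.4 t 9.25
```

Request:
apply_moves(
  steps=[
    {"offset":[0,0,0.0005],"delta_rot":[0,0,0],"hand":0.226},
    {"offset":[0,0,0.001],"delta_rot":[0,0,0],"hand":0.226},
    {"offset":[0,0,0.0015],"delta_rot":[0,0,0],"hand":0.226},
    {"offset":[0,0,0.002],"delta_rot":[0,0,0],"hand":0.226},
    {"offset":[0,0,0.0025],"delta_rot":[0,0,0],"hand":0.226},
    {"offset":[0,0,0.003],"delta_rot":[0,0,0],"hand":0.226},
    {"offset":[0,0,0.003],"delta_rot":[0,0,0],"hand":0.226},
  ],
)

```text
t: 9.95
position: [0.4466, 0.2189, 0.0915]
ee_rot: [-0.0, 0.042, 0.999, 0.0]
ft_force: [0.4, 0.5, -0.6]
grip_width: 0.392
grip_force: 11.4
```

```bash
python3 avg.py; python3 look.py 6 .0915; python3 d.py 6 | sed -n '1,14p;26,43p'
```

```text
[ 0.4466  0.2189  0.0916 -0.1444 -0.0965 -0.139  33.9375 11.4301] [0.000e+00 0.000e+00 0.000e+00 3.723e-01 4.009e-01 6.146e-01 1.401e-01
 4.000e-04]
pos [0.4466 0.2189 0.0916] tool x yaw -4.8 offset [-0.0002  0.0002  0.0001] rot [ 0.  0. -0.] F [-0.87  0.36  0.44] grip 33.75 11.4 t 10.55
pos [0.4466 0.2189 0.0916] tool x yaw -4.8 offset [-0.0002  0.0002  0.0001] rot [ 0.  0. -0.] F [-0.87  0.36  0.44] grip 33.75 11.4 t 10.55
tipL,R side [[256.9, 252.7], [260.2, 247.4]]
marks side [[256.8, 252.8], [260.1, 247.6]] top [[180.1, 217.7], [189.4, 218.3]]
crop side 231 217 top 155 182
top diff green, rows 214..226, cols 184..195
214     5    2    4    8    8   12   10   11   11    8    0    2
215     1    3    0    6    8   11   11    8    9    5    5    3
216     5    1    4    8    6    6    6    8    9    8    2    3
217     4    2    4    6   12   14    6    7    6    4    4    0
218     6    2    7   11   40   88   82   15    6    8    2    4
219     5    4    5   10   42  101   97   18    6    6    5    6
220     4    3    2    5   38   87   83   15    5    1    5    3
221     2    1 
[... 1489 characters left out ...]
   -7   -2    9   24   26    9   -9  -12  -53 -125 -182 -195 -161 -110
254    -4   -5   -5   -5   -5   -6   -6   -4    2   11   15    9   -2  -34  -95 -158 -192 -183 -138  -89
255    -2   -2   -2   -2   -5   -3   -5   -5   -3   -1    4    5  -14  -74 -138 -183 -189 -155 -108  -77
256    -1   -2   -1   -3   -4   -3   -3   -4   -3   -3   -2   -3  -30  -80 -136 -170 -161 -121  -84  -71
257    -2   -2   -2   -1   -2   -1   -2   -1   -1   -2   -2   -5  -19  -51  -87 -112 -105  -78  -62  -64
258    -2   -3   -2   -1   -1   -2    0   -2   -3   -2   -1   -4  -10  -24  -40  -50  -45  -36  -36  -44
259    -6   -5   -4   -4   -4   -2   -2   -1   -2   -2   -3   -5   -8   -8  -14  -16  -14  -12  -14  -22
```

The right tip sits on its mark (top view 189.4,218.5 against 189.5,218.5). The force rose by about 0.8 N, which fits about 2 mm of deflection in both prongs, and the width is 34.0 mm. Now I'll hold.

Request:
apply_moves(
  steps=[
    {"offset":[0,0,0],"delta_rot":[0,0,0],"hand":0.226},
    {"offset":[0,0,0],"delta_rot":[0,0,0],"hand":0.226},
    {"offset":[0,0,0],"delta_rot":[0,0,0],"hand":0.226},
    {"offset":[0,0,0],"delta_rot":[0,0,0],"hand":0.226},
    {"offset":[0,0,0],"delta_rot":[0,0,0],"hand":0.226},
    {"offset":[0,0,0],"delta_rot":[0,0,0],"hand":0.226},
    {"offset":[0,0,0],"delta_rot":[0,0,0],"hand":0.226},
    {"offset":[0,0,0],"delta_rot":[0,0,0],"hand":0.226},
  ],
)

```text
t: 11.65
position: [0.4466, 0.2189, 0.0916]
ee_rot: [0.0, 0.042, 0.999, 0.0]
ft_force: [-0.4, -0.1, 0.3]
grip_width: 0.389
grip_force: 11.4
```

Request:
apply_moves(
  steps=[
    {"offset":[0,0,0],"delta_rot":[0,0,0],"hand":0.226},
    {"offset":[0,0,0],"delta_rot":[0,0,0],"hand":0.226},
    {"offset":[0,0,0],"delta_rot":[0,0,0],"hand":0.226},
    {"offset":[0,0,0],"delta_rot":[0,0,0],"hand":0.226},
    {"offset":[0,0,0],"delta_rot":[0,0,0],"hand":0.226},
    {"offset":[0,0,0],"delta_rot":[0,0,0],"hand":0.226},
    {"offset":[0,0,0],"delta_rot":[0,0,0],"hand":0.226},
    {"offset":[0,0,0],"delta_rot":[0,0,0],"hand":0.226},
  ],
)

```text
t: 12.45
position: [0.4466, 0.2189, 0.0915]
ee_rot: [-0.0, 0.042, 0.999, -0.0]
ft_force: [0.1, -0.6, -0.5]
grip_width: 0.388
grip_force: 11.4
```

Request:
apply_moves(
  steps=[
    {"offset":[0,0,0],"delta_rot":[0,0,0],"hand":0.226},
    {"offset":[0,0,0],"delta_rot":[0,0,0],"hand":0.226},
    {"offset":[0,0,0],"delta_rot":[0,0,0],"hand":0.226},
    {"offset":[0,0,0],"delta_rot":[0,0,0],"hand":0.226},
    {"offset":[0,0,0],"delta_rot":[0,0,0],"hand":0.226},
    {"offset":[0,0,0],"delta_rot":[0,0,0],"hand":0.226},
    {"offset":[0,0,0],"delta_rot":[0,0,0],"hand":0.226},
    {"offset":[0,0,0],"delta_rot":[0,0,0],"hand":0.226},
  ],
)

```text
t: 13.25
position: [0.4466, 0.2189, 0.0915]
ee_rot: [0.0, 0.042, 0.999, -0.0]
ft_force: [0.2, 0.2, -0.1]
grip_width: 0.392
grip_force: 11.4
```

```bash
python3 avg.py; python3 look.py 7 .0915
```

```text
[ 0.4466  0.2189  0.0916 -0.1024  0.3726 -0.2308 33.8753 11.4324] [0.000e+00 0.000e+00 0.000e+00 4.654e-01 4.361e-01 3.322e-01 1.595e-01
 1.000e-04]
pos [0.4466 0.2189 0.0916] tool x yaw -4.8 offset [-0.0002  0.0002  0.0001] rot [-0.  0.  0.] F [ 0.31  0.55 -0.42] grip 34.07 11.4 t 13.85
pos [0.4466 0.2189 0.0916] tool x yaw -4.8 offset [-0.0002  0.0002  0.0001] rot [-0.  0.  0.] F [ 0.31  0.55 -0.42] grip 34.07 11.4 t 13.85
tipL,R side [[256.9, 252.7], [260.2, 247.5]]
marks side [[256.8, 252.8], [260.1, 247.6]] top [[180.1, 217.7], [189.4, 218.3]]
crop side 231 217 top 155 182
```

View pics/C7.png

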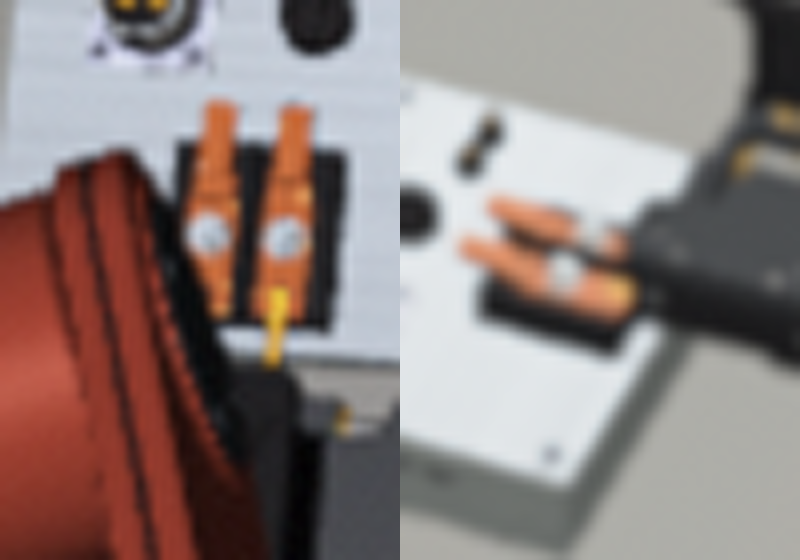

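The right prong ends on the right mark (left half, crop (279,292)). The left prong lies centred on the left lug at its mark (right half, crop (610,285)). Contact has been steady for over 3 s, so I'm handing in.

```bash
python3 -c "
from plant import bot
print(bot.sign_off())"
```

```text
the job is handed in; nothing more can be done
None
```

The job is handed in with the larger tweezers still held, squeezed to about 34 mm at the grips (a tip gap of about 24 mm), and both tips pressed lightly on the marks for more than 3 s; the right tip was confirmed on its mark from above, while the left was visible only from the side, so its position is good to roughly 1 mm.

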